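# Push a reject tile along the ledge, through the mouth and down the chute

## Robot

A 6-joint arm with a two-finger parallel gripper is mounted at the origin on a cart in front of the work surface, level with it; the furniture and walls round the work are solid. World frame = base frame: x ahead of the robot, y to its left, z up, the work surface at z = 0. Lengths are in m, angles in rad, forces in N, time in s.
With the tool pointing down it reaches from about 0.425 to 0.95 m from the base axis. Payload 3.5 kg.
Tool frame: the origin (TCP) lies at the very end of the fingers, on their centre line; the grasp point (between the pads) lies ctrl.pinch_z behind it (ctrl.pinch_z is the distance from the TCP to the grasp point, in m); z points along the fingers, y is the line along which they close (so a half turn about z gives the same grasp; the last joint's range is limited). The gripper opens to 85 mm and grips with 20 to 120 N. Pads are 22 mm wide; open, the fingers measure 114 mm over their backs; the gripper's body (76 mm by 85 mm) begins 54 mm behind the grasp point. The pads swing forward as they close: fully open they stand 13 mm farther back than shut.
Start: joints at [1.18, 0.286, 1.577, -0, 1.279, -0.15], TCP at [0.161, 0.656, 0.231] pointing down, gripper open.
Joint ranges: [-2.77, 2.77], [-0.9, 2.22], [0.21, 2.48], [-1.53, 4.67], [0.24, 2.81], [-2.84, 2.84]. Speed limits (rad/s): [2.79, 2.79, 3.14, 3.14, 3.14, 3.14].

## Interface

Orientations are given as a unit quaternion [x, y, z, w].
In Python, from plant import ctrl gives the robot as it stands.
- The arm moves only by the shell command python3 -m inch [FORCE], which reads ROWS from standard input. ROWS is a JSON list of rows, 1 to 10 of them, each an object with the fields dx, dy, dz (the shift in parts of the range, where 1.0 means 0.8 m), ax, ay, az (a rotation vector in fractions of the full range, 1 being 60 degrees), jaw (the opening from 0.0 (shut) to 1.0 (fully open)); a field left out counts as zero (the opening has to be given); each row is the pose to reach, as a shift and turn from the pose commanded when the command began, along the tool's axes at that moment; what a row does not reach only later rows make up. A row lasts 1/8 s, in which the tool goes at most 0.0625 m and 0.188 rad, less where a joint would pass 70% of its speed; a pose out of reach is approached as far as the arm can. The fingers move at their own pace and stop on an object; FORCE is the grip in N (left out, the last holds). Time passes only in rows, so rows that do not move let the fingers close. It prints the time, the measured TCP pose, the force, the opening and the grip force at its end. No shift or turn number may pass 1 either way. Input that does not fit is refused with a message, and nothing moves.
- ctrl.get_state(): the state, without advancing time (a new reading comes with each control period).
- ctrl.read_camera(name): name is "scene" or "top" or "wrist"; returns a dict with "pixels" (420x560x3 uint8, red, green, blue), "camera_matrix" (3x3 intrinsics, pixels), "xyz" and "orientation" of the camera in the world. Camera axes: x right, y down, z forward; pixel columns grow to the right and rows downward; lengths in m; the calibration is good to about 2 mm. The wrist camera is an equidistant fisheye: a pixel r from the principal point sees the ray r / f radians off the axis. A picture is of the moment at which its call begins. There is no depth.
- ctrl.sign_off(): hands the job in; it is judged then, once.
Trained networks look in the newest picture that a camera, given by its name, has taken for a name from the list of things; names that differ only in an ending like _2 or _b are one class to them, and where a whole thing is asked for, a point or a joint stands for the part that bears it (a point fixed in the world has none). Each returns a list of dicts, best first, with "conf" (0 to 1); they miss things now and then, are a little off and sometimes report something else, mostly with a low value. They report only what shows in the picture. A call takes as long as a camera call.
- ctrl.recognise(camera, thing): "position" ([x, y, z] in m, in world coordinates, good to about 4 mm: the middle of the surface that is visible of it).
- ctrl.masks_of(camera, thing): "region" (420x560 bool, what is visible of it).
- ctrl.mark_of(camera, thing): "position" ([x, y, z] in m, in world coordinates, good to about 4 mm: a listed point, or the origin of a listed thing).
The state is a dict: "time": time; "qpos": joint angles; "dq": joint speeds; "joint_efforts": joint torques, N m; "eef_pos": TCP position; "tcp_rot": TCP orientation; "contact_force": force on the tool from outside, world axes, zero at the start; "wrist_torque": the same for the moment, N m; "opening": opening from 0.0 (shut) to 1.0 (fully open); "finger_force": force on a finger pad.
Only numpy, scipy, OpenCV 4.12 (cv2) and the standard library are available. Lean on these libraries where they do the work, as an engineer would, in place of code of your own. Each camera call takes 0.05 s, during which the arm holds its last target. There are 200 camera calls.

## Task

Clear the glazed test tile from the raised ledge: using the wooden fence to square it up by feel, push it flat along the fence, through the narrow mouth and over the edge, so that it drops down the chute and comes to rest in the wooden tray. Push gently, for the glaze chips if you push hard (25 N is too much), do not pick the tile up, and leave the pot, the cutter ring and the rib where they are.

Things in the scene. Friction and masses are not known exactly. Their poses are not given: they have to be found in the camera images.
- tile: Flat rectangular glazed ceramic tile, 70 x 40 x 8 mm, about 40 g. Origin: centre of its underside; x along its 70 mm length, y along its 40 mm width, z up. It lies flat on the ledge, its length roughly (within 0.3 rad) along the stand's y, either end first.
- stand: Fixed plywood stand; origin on the table under the middle of its ledge, z up. Ledge: its flat top, 150 mm above the origin, 160 mm in x (-80 to +80), 220 mm in y (-110 to +110). A rigid wooden guide (fence and end stop) is clamped on it. The tile starts 12 mm or more clear of the fence and must leave over the -y edge.
- fence (a point): Nominal middle of the fence's working face, in the stand at (35, 0, 150) mm, axes as the stand's. Rigid straight fence along the ledge's whole y length, 18 mm thick and high, its flat face looking to -x. Where the guide is clamped is NOT reported: the true face is parallel to y but up to 18 mm from this point in x, either way (stand x = 17 to 53 mm). Find it by touch or sight.
- mouth (a point): Nominal middle of the mouth, in the stand at (13.5, -101, 150) mm, axes as the stand's: the gap, 43 mm wide, between the fence face and the end of the end stop, a rigid bar 18 mm thick (y -110 to -92) and 14 mm high that closes the rest of the -y edge. The end stop is one with the fence, so the true mouth shifts with it, up to 18 mm in x; its middle is 21.5 mm to -x of the fence face.
- chute (a point): Top of the steep smooth aluminium chute, 110 mm wide, just beyond and 22 mm below the ledge's -y edge, in the stand at (13.5, -114, 128) mm. It leads down towards -y into the tray. A tile tips over the edge once its centre is past stand y = -110 mm, and may need following until its rear end is near the edge too.
- tray: Fixed open wooden tray at the foot of the chute, 160 (x) x 170 (y) x 32 mm high, walls and floor 6 mm. Origin: centre of its underside on the table.
- pinch_pot: Bystander: small round brown clay bowl, 72 mm wide, 47 mm high, on the table behind the fence. Origin: centre of its underside.
- clay_cutter: Bystander: round open metal cutter, 62 mm wide, 30 mm high, on the table beyond the stand's +y end. Origin: centre of its underside.
- rib: Bystander: flat wooden kidney-shaped rib, 64 x 103 x 8 mm, on the table before the stand's -x side. Origin: centre of its underside.

How it is judged:
On the way:
1. the tile is pushed flat and square along the ledge into the mouth (y of tile in the frame of mouth between -0.008 and 0.035 m and x of tile in the frame of mouth between -0.022 and 0.022 m and z of tile in the frame of mouth between -0.004 and 0.006 m and angle between the x axis of tile and the y axis of stand, either way round below 0.1 rad), for 0.1 s.
At the end, for the whole second after the job is handed in: The tile lies at rest in the tray (its origin inside the tray's walls and below their top, either face up), released, after having gone flat through the mouth (x of tile in the frame of tray between -0.075 and 0.075 m and y of tile in the frame of tray between -0.08 and 0.08 m and z of tile in the frame of tray below 0.032 m and linear speed of tile below 0.02 m/s and contact force between the fingers and tile below 0.1 N); the robot touches nothing.
It fails at once if the robot pushes the tile with more than 25 N (contact force between any of the fingers, the arm and tile above 25 N).
It fails at once if the tile is lifted more than 12 mm above the ledge (z of tile in the frame of stand above 0.162 m).
It fails at once if the pot is moved by more than 20 mm (distance of pinch_pot from where it was at the start of the episode above 0.02 m).
It fails at once if the cutter ring is moved by more than 20 mm (distance of clay_cutter from where it was at the start of the episode above 0.02 m).
It fails at once if the rib is moved by more than 20 mm (distance of rib from where it was at the start of the episode above 0.02 m).
It also fails if it takes over 51 s, if anything falls off the work surface, if the arm or the gripper's body presses on something with over 40 N, if the wrist force passes 120 N, or if a joint passes its speed limit or range.

## Working session

There is one attempt and no reset: what is moved stays moved. The work goes in short steps, Python scripts to look and compute and a shell command to move; the robot and the scene stay as the last step left them, time stands still between calls to the robot, and variables do not carry over. Pictures are saved under pics/ and viewed, at most 10 in all, crops included, and the job is handed in when it is done.

```bash
mkdir -p pics; ls; python3 - <<'E'
from plant import ctrl
import cv2, numpy as np
s=ctrl.get_state(); print(s['time'],s['eef_pos'],s['tcp_rot'],ctrl.pinch_z,s['opening'])
for c in ['top','scene']:
    r=ctrl.read_camera(c); print(c,r['camera_matrix'],r['xyz'],r['orientation'])
    cv2.imwrite(f'pics/{c}0.png',r['pixels'][:,:,::-1])
    for t in ['tile','stand','tray','fence','mouth']:
        for d in ctrl.mark_of(c,t)[:1]: print(t,d['conf'],np.round(d['position'],4))
E
```

```text
pics
0.0 [0.16069857 0.65493129 0.22996003] [ 1.20097065e-01  9.92761478e-01 -1.11759110e-03 -3.07942652e-04] 0.0187 1.0021302839158386
top [[398.92693372   0.         277.47011677]
 [  0.         398.92693372 202.40347892]
 [  0.           0.           1.        ]] [0.40214761 0.06395285 0.98601929] [ 0.71219483 -0.69503429  0.07360765 -0.06548106]
tile 0.92 [0.5162 0.095  0.1492]
stand 0.8 [ 0.5566  0.0752 -0.0009]
tray 0.86 [ 0.5685 -0.1677  0.0022]
fence 0.96 [0.5939 0.0786 0.1507]
mouth 0.65 [ 0.5691 -0.0218  0.146 ]
scene [[507.00640833   0.         277.06934927]
 [  0.         507.00640833 206.22749601]
 [  0.           0.           1.        ]] [0.21399901 0.74036484 1.03600593] [-0.23986531  0.9072007  -0.33385919  0.08938432]
tile 0.76 [0.5137 0.0973 0.1459]
stand 0.83 [ 0.5598  0.0743 -0.0033]
tray 0.6 [ 0.5697 -0.163   0.0007]
fence 0.92 [0.5932 0.0782 0.1501]
mouth 0.95 [ 0.5669 -0.0232  0.1508]
```

View pics/top0.png

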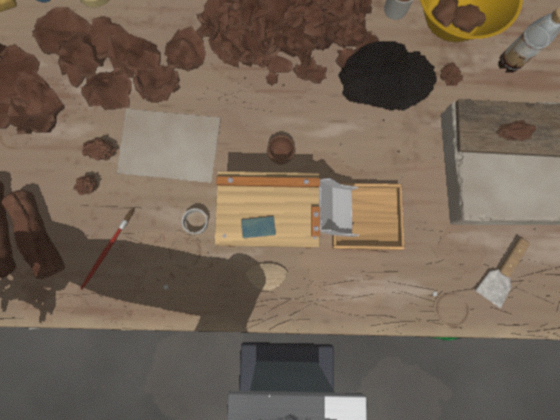

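View pics/scene0.png

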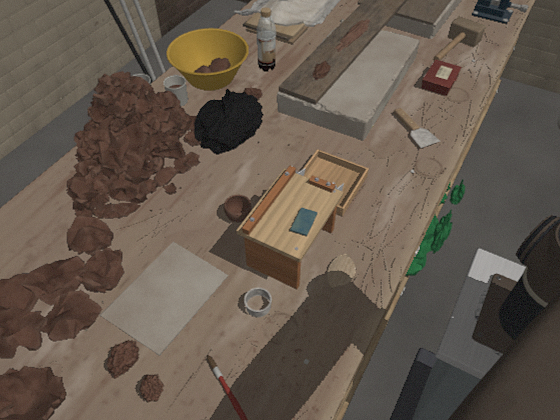

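The top view shows the ledge at columns 215–320 and rows 172–248. The fence is along rows 174–188, the tile is at about (258,227), and the end stop is at (315,220). I'll zoom in to measure these.

```bash
cat > h.py <<'E'
import numpy as np, cv2
from scipy.spatial.transform import Rotation as R
def proj(r,P):
    p=(np.atleast_2d(P)-r['xyz'])@R.from_quat(r['orientation']).as_matrix(); q=p@r['camera_matrix'].T
    return q[:,:2]/q[:,2:]
def back(r,uv,z):
    uv=np.atleast_2d(uv).astype(float); d=np.c_[uv,np.ones(len(uv))]@np.linalg.inv(r['camera_matrix']).T@R.from_quat(r['orientation']).as_matrix().T
    return r['xyz']+d*((z-r['xyz'][2])/d[:,2])[:,None]
E
python3 - <<'E'
from plant import ctrl
from h import *
r=ctrl.read_camera('top')
c=r['pixels'][162:256,205:410,::-1]
cv2.imwrite('pics/crop0.png',cv2.resize(c,None,fx=3.9,fy=3.9,interpolation=cv2.INTER_CUBIC))
for cam in ['top','scene']:
    if cam=='scene': r=ctrl.read_camera('scene')
    m=ctrl.masks_of(cam,'tile')[0]['region'].astype(np.uint8)
    ys,xs=np.nonzero(m); P=back(r,np.c_[xs,ys],.156)[:,:2].astype(np.float32)
    print(cam,cv2.minAreaRect(P),m.sum())
    for t in ['fence','stand']:
        q=ctrl.masks_of(cam,t)
        if q:
            ys,xs=np.nonzero(q[0]['region']); print(t,q[0]['conf'],xs.min(),xs.max(),ys.min(),ys.max())
E
```

```text
top ((0.5139647722244263, 0.0950697734951973), (0.04208546131849289, 0.07165680080652237), 6.710422992706299) 652
fence 0.7 215 353 172 247
stand 0.82 214 356 171 247
scene ((0.5126160979270935, 0.0968720018863678), (0.03837664797902107, 0.0708434209227562), 7.213564872741699) 426
fence 0.94 236 343 169 288
stand 0.72 238 342 171 287
```

View pics/crop0.png

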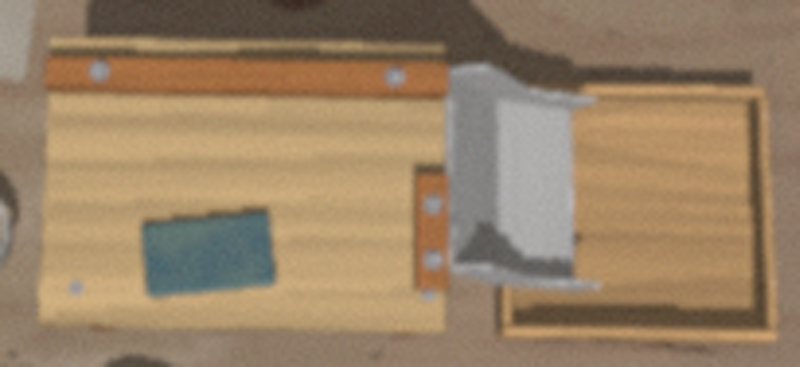

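The crop shows the ledge corners at (38,325), (443,331), (445,44) and (49,38). The fence base line runs from (47,93) to (445,96), the end of the stop is at about row 170, and the tile's centre is at (209,252).

```bash
python3 - <<'E'
from plant import ctrl
from h import *
r=ctrl.read_camera('top')
f=lambda L,z: back(r,(np.array(L)+.5)/3.9-.5+[205,162],z).round(4)
C=f([(38,325),(443,331),(445,44),(49,38)],.15);print(C,C.mean(0))
for a,b in zip(C,np.roll(C,-1,0)): print(np.linalg.norm(a-b), np.arctan2(*(b-a)[:2]))
print('fence',f([(47,93),(445,96)],.15)); print('stop',f([(430,170),(417,290),(417,172)],.164))
T=f([(142,224),(267,212),(275,286),(150,296)],.158);print('tile',T,T.mean(0))
s=C.mean(0)
th=0
E
```

```text
[[ 0.4752  0.1859  0.15  ]
 [ 0.4772 -0.0312  0.15  ]
 [ 0.6368 -0.0319  0.15  ]
 [ 0.6343  0.1884  0.15  ]] [0.555875 0.0778   0.15    ]
0.21710921214909332 3.132380569643749
0.1596015350803369 1.5751822635836887
0.22031418474533138 -0.011347674493789515
0.1591196405224697 -1.586508421525758
fence [[ 0.6029  0.1878  0.15  ]
 [ 0.607  -0.032   0.15  ]]
stop [[ 0.5623 -0.0224  0.164 ]
 [ 0.4973 -0.0158  0.164 ]
 [ 0.5611 -0.0154  0.164 ]]
tile [[0.53   0.1319 0.158 ]
 [0.5382 0.0648 0.158 ]
 [0.4983 0.0596 0.158 ]
 [0.4913 0.126  0.158 ]] [0.51445  0.095575 0.158   ]
```

```bash
cat > d.py <<'E'
import sys
from plant import ctrl
from h import *
s=ctrl.get_state(); M=R.from_quat(s['tcp_rot']).as_matrix()
print(s['time'],s['eef_pos'].round(4),'xaxis',M[:,0].round(4),'yaxis',M[:,1].round(4),'F',s['contact_force'].round(2))
for a in sys.argv[1:]: print(a,((np.array(eval(a))-s['eef_pos'])@M).round(4))
E
python3 d.py '(.34,.40,.22)' '(.445,.095,.20)'; python3 -c "
from h import *
M=R.from_quat([.1201,.99276,0,0]); y=.01
T=R.from_matrix(np.array([[-np.cos(y),-np.sin(y),0],[-np.sin(y),np.cos(y),0],[0,0,-1]]).T); print((M.inv()*T).as_rotvec())"
```

```text
1.05 [0.1609 0.6555 0.2313] xaxis [-0.9711  0.2385 -0.    ] yaxis [0.2385 0.9711 0.    ] F [-0.66  0.11  0.74]
(.34,.40,.22) [-0.2348 -0.2054  0.0113]
(.445,.095,.20) [-0.4095 -0.4766  0.0313]
[ 0.          0.         -0.25078165]
```

Units first: shifts go in shares of 0.8 m and turns go in shares of 60 degrees. So -0.477 m / 0.8 = -0.5963, -0.25 m / 0.8 = -0.3125, -0.25 rad / 1.0472 = -0.2387.

```bash
echo '[{"dx":-0.0588,"dy":-0.0513,"dz":0.0025,"az":-0.0477,"jaw":0},{"dx":-0.1175,"dy":-0.1025,"dz":0.005,"az":-0.0955,"jaw":0},{"dx":-0.1763,"dy":-0.1538,"dz":0.0088,"az":-0.1432,"jaw":0},{"dx":-0.235,"dy":-0.205,"dz":0.0113,"az":-0.191,"jaw":0},{"dx":-0.2938,"dy":-0.2563,"dz":0.0138,"az":-0.2387,"jaw":0},{"dx":-0.3375,"dy":-0.3125,"dz":0.0188,"az":-0.2387,"jaw":0},{"dx":-0.3813,"dy":-0.3813,"dz":0.025,"az":-0.2387,"jaw":0},{"dx":-0.425,"dy":-0.45,"dz":0.0313,"az":-0.2387,"jaw":0},{"dx":-0.4688,"dy":-0.525,"dz":0.0375,"az":-0.2387,"jaw":0},{"dx":-0.5125,"dy":-0.5963,"dz":0.0388,"az":-0.2387,"jaw":0}]' | python3 -m inch 20; python3 d.py '(.455,.095,.154)'
```

```text
time: 2.3
eef_pos: [0.4403, 0.1091, 0.2009]
tcp_rot: [-0.005, 1.0, 0.0, 0.0]
contact_force: [0.7, -0.2, 1.2]
opening: 0.001
finger_force: 0.0
2.3 [0.4403 0.1091 0.2009] xaxis [-1.     -0.0093 -0.001 ] yaxis [-9.3e-03  1.0e+00  1.0e-04] F [ 0.67 -0.17  1.22]
(.455,.095,.154) [-0.0145 -0.0142  0.0469]
```

Scaled: 0.046 m / 0.8 = 0.0575, 0.02 m / 0.8 = 0.025.

```bash
echo '[{"dx":-0.0063,"dz":0.025,"jaw":0},{"dx":-0.0125,"dz":0.0575,"jaw":0},{"dx":-0.0125,"dz":0.0575,"jaw":0},{"dx":-0.0125,"dz":0.0575,"jaw":0}]' | python3 -m inch; python3 - <<'E'
from plant import ctrl
from h import *
r=ctrl.read_camera('wrist'); cv2.imwrite('pics/w0.png',r['pixels'][:,:,::-1])
r=ctrl.read_camera('top'); cv2.imwrite('pics/t1.png',cv2.resize(r['pixels'][162:256,205:410,::-1],None,fx=3.9,fy=3.9,interpolation=2))
E
```

```text
time: 2.8
eef_pos: [0.4505, 0.1113, 0.1556]
tcp_rot: [-0.005, 1.0, 0.0, 0.001]
contact_force: [0.3, -0.1, 0.4]
opening: 0.001
finger_force: 0.0
```

View pics/w0.png

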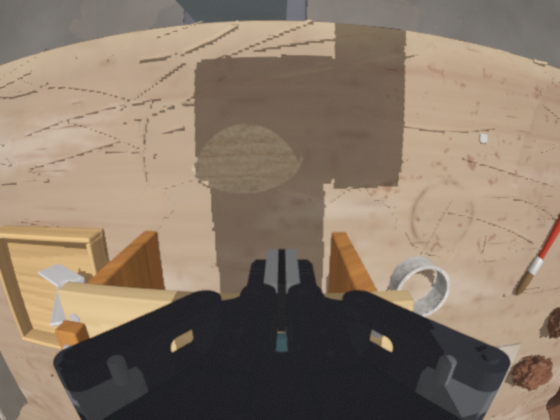

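The wrist view shows the shut fingers at about (282,280), just outside the ledge's -x edge, with nothing in the way. Next: line up on the tile's centre and push it slowly towards the fence.

Scaled: -0.077 m / 0.8 = -0.0963, -0.015 m / 0.8 = -0.0188.

```bash
echo '[{"dy":-0.0188,"dz":0.0025,"jaw":0},{"dx":-0.0188,"dy":-0.0188,"dz":0.0025,"jaw":0},{"dx":-0.0313,"dy":-0.0188,"dz":0.0025,"jaw":0},{"dx":-0.0375,"dy":-0.0188,"dz":0.0025,"jaw":0},{"dx":-0.0463,"dy":-0.0188,"dz":0.0025,"jaw":0},{"dx":-0.0563,"dy":-0.0188,"dz":0.0025,"jaw":0},{"dx":-0.0663,"dy":-0.0188,"dz":0.0025,"jaw":0},{"dx":-0.0763,"dy":-0.0188,"dz":0.0025,"jaw":0},{"dx":-0.0863,"dy":-0.0188,"dz":0.0025,"jaw":0},{"dx":-0.0963,"dy":-0.0188,"dz":0.0025,"jaw":0}]' | python3 -m inch; echo '[{"dx":-0.0075,"jaw":0},{"dx":-0.0125,"jaw":0},{"dx":-0.0175,"jaw":0},{"dx":-0.0175,"jaw":0}]' | python3 -m inch; python3 - <<'E'
from plant import ctrl
from h import *
r=ctrl.read_camera('top'); cv2.imwrite('pics/t2.png',cv2.resize(r['pixels'][162:256,205:410,::-1],None,fx=3.9,fy=3.9,interpolation=2))
E
```

```text
time: 4.15
eef_pos: [0.5278, 0.0967, 0.1527]
tcp_rot: [-0.005, 1.0, -0.0, 0.0]
contact_force: [0.1, -0.3, 0.3]
opening: 0.0
finger_force: 0.1
time: 4.65
eef_pos: [0.5415, 0.0969, 0.1528]
tcp_rot: [-0.005, 1.0, -0.0, 0.0]
contact_force: [-0.1, -0.6, -0.9]
opening: 0.001
finger_force: 0.0
```

View pics/t2.png

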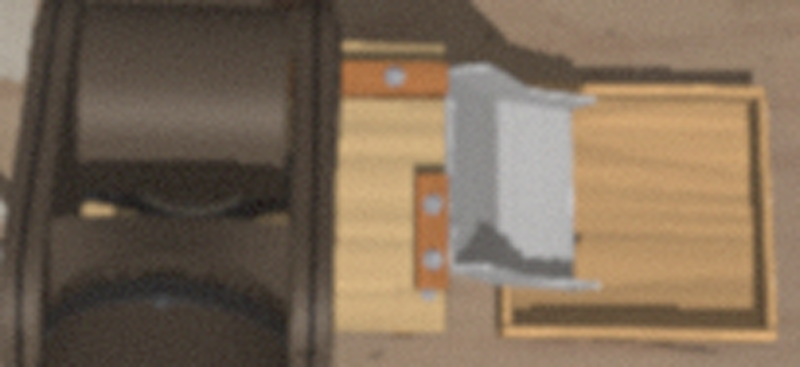

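In the top view the arm hides the tile; only the mouth at (430,130) shows. I'll continue by feel.

Scaled: -0.008 m / 0.8 = -0.01, -0.006 m / 0.8 = -0.0075.

```bash
echo '[{"dx":-0.0038,"jaw":0},{"dx":-0.0075,"jaw":0},{"dx":-0.01,"jaw":0},{"dx":-0.01,"jaw":0}]' | python3 -m inch; for i in 1 2; do echo '[{"dx":-0.0013,"jaw":0},{"dx":-0.0025,"jaw":0},{"dx":-0.0025,"jaw":0}]' | python3 -m inch | grep -E 'pos|contact'; done
```

```text
time: 5.2
eef_pos: [0.5495, 0.097, 0.1528]
tcp_rot: [-0.005, 1.0, -0.0, 0.0]
contact_force: [0.5, -0.2, 0.5]
opening: 0.0
finger_force: 0.0
eef_pos: [0.5514, 0.097, 0.1528]
contact_force: [-0.4, 0.1, 0.1]
eef_pos: [0.5526, 0.097, 0.1527]
contact_force: [-4.3, -0.8, 2.1]
```

Scaled: -0.0007 m / 0.8 = -0.0009.

```bash
echo '[{"dx":-0.0009,"jaw":0},{"dx":-0.0009,"jaw":0}]' | python3 -m inch | grep -E 'pos|contact'; echo '[{"dx":0.0125,"jaw":0},{"dx":0.025,"dz":-0.0125,"jaw":0},{"dx":0.025,"dy":0.025,"dz":-0.05,"jaw":0},{"dx":0.0125,"dy":0.075,"dz":-0.05,"jaw":0},{"dx":-0.0188,"dy":0.1125,"dz":-0.05,"jaw":0},{"dx":-0.0375,"dy":0.125,"dz":-0.05,"jaw":0},{"dx":-0.0375,"dy":0.125,"dz":-0.05,"jaw":0}]' | python3 -m inch
python3 - <<'E'
from plant import ctrl
from h import *
r=ctrl.read_camera('top'); cv2.imwrite('pics/t3.png',cv2.resize(r['pixels'][162:256,205:410,::-1],None,fx=3.9,fy=3.9,interpolation=2))
r=ctrl.read_camera('scene'); cv2.imwrite('pics/s3.png',cv2.resize(r['pixels'][150:300,225:385,::-1],None,fx=4,fy=4,interpolation=2))
E
```

```text
eef_pos: [0.5526, 0.097, 0.1526]
contact_force: [-6.8, -0.4, 3.6]
time: 7.08
eef_pos: [0.5835, 0.1979, 0.1934]
tcp_rot: [-0.005, 1.0, 0.0, 0.001]
contact_force: [-0.9, -0.1, 0.8]
opening: -0.0
finger_force: 0.0
```

View pics/t3.png

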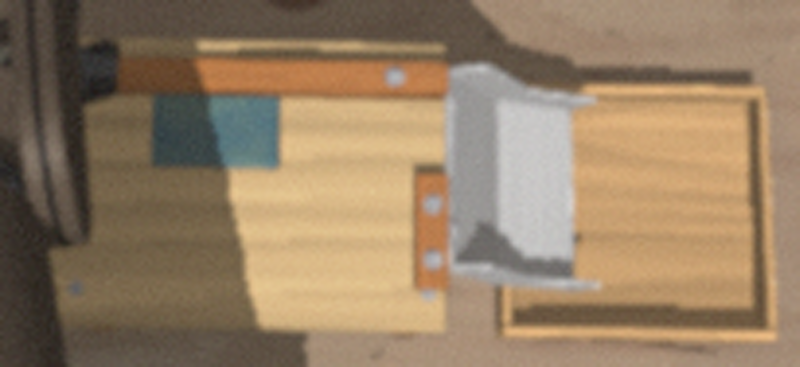

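The tile is square and flush with the fence, at columns 152–279 and rows 95–167. Its lower edge clears the stop end at row 172. Now descend behind the rear end and push along.

Scaled: -0.071 m / 0.8 = -0.0888, 0.039 m / 0.8 = 0.0488.

```bash
echo '[{"dz":0.025,"jaw":0},{"dz":0.0488,"jaw":0},{"dz":0.0488,"jaw":0},{"dy":-0.025,"dz":0.0494,"jaw":0},{"dy":-0.05,"dz":0.0494,"jaw":0},{"dy":-0.0588,"dz":0.0494,"jaw":0},{"dy":-0.0663,"dz":0.0494,"jaw":0},{"dy":-0.0738,"dz":0.0494,"jaw":0},{"dy":-0.0813,"dz":0.0494,"jaw":0},{"dy":-0.0888,"dz":0.0494,"jaw":0}]' | python3 -m inch; echo '[{"dy":-0.0075,"jaw":0},{"dy":-0.015,"jaw":0},{"dy":-0.0225,"jaw":0},{"dy":-0.03,"jaw":0},{"dy":-0.0375,"jaw":0}]' | python3 -m inch
```

```text
time: 8.43
eef_pos: [0.5837, 0.1263, 0.1533]
tcp_rot: [-0.005, 1.0, 0.0, 0.0]
contact_force: [0.4, 0.7, -0.8]
opening: 0.004
finger_force: 0.2
time: 9.05
eef_pos: [0.584, 0.0959, 0.1533]
tcp_rot: [-0.005, 1.0, 0.0, 0.0]
contact_force: [-0.7, 0.2, 0.6]
opening: -0.001
finger_force: 0.2
```

Scaled: -0.016 m / 0.8 = -0.02, -0.012 m / 0.8 = -0.015.

```bash
echo '[{"dy":-0.005,"jaw":0},{"dy":-0.01,"jaw":0},{"dy":-0.015,"jaw":0},{"dy":-0.02,"jaw":0}]' | python3 -m inch; python3 - <<'E'
from plant import ctrl
from h import *
r=ctrl.read_camera('top'); a=cv2.resize(r['pixels'][162:256,205:410,::-1],None,fx=3.9,fy=3.9,interpolation=2)
cv2.imwrite('pics/t4.png',a)
E
```

```text
time: 9.55
eef_pos: [0.5841, 0.0801, 0.1532]
tcp_rot: [-0.005, 1.0, 0.0, 0.0]
contact_force: [-0.4, 1.4, 1.5]
opening: 0.001
finger_force: 0.2
```

View pics/t4.png

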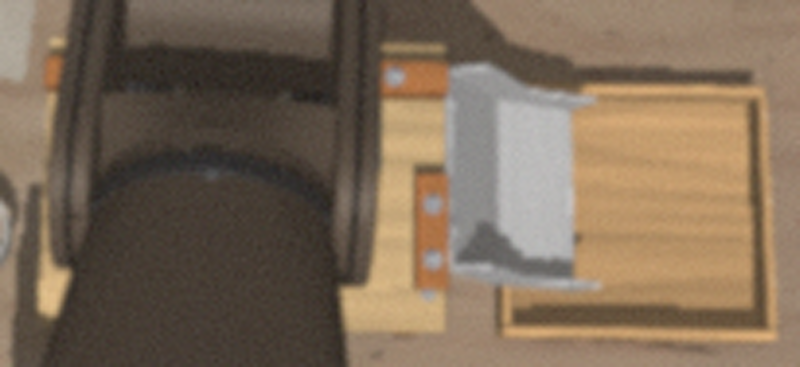

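The arm again hides the tile, and the mouth at (430,130) is still empty. I'll keep going gently and watch the force.

Scaled: -0.009 m / 0.8 = -0.0113, -0.006 m / 0.8 = -0.0075.

```bash
for i in 1 2 ; do echo '[{"dy":-0.0038,"jaw":0},{"dy":-0.0075,"jaw":0},{"dy":-0.0113,"jaw":0}]' | python3 -m inch | grep -E 'pos|contact'; done; echo '[{"dy":-0.0038,"jaw":0},{"dy":-0.0075,"jaw":0}]' | python3 -m inch | grep -E 'pos|contact'
```

```text
eef_pos: [0.5842, 0.0711, 0.1532]
contact_force: [0.0, 0.8, 0.3]
eef_pos: [0.5843, 0.0621, 0.1532]
contact_force: [0.7, 0.6, 0.4]
eef_pos: [0.5843, 0.0561, 0.1532]
contact_force: [0.4, 0.9, 0.2]
```

Scaled: -0.016 m / 0.8 = -0.02, -0.012 m / 0.8 = -0.015.

```bash
echo '[{"dy":-0.005,"jaw":0},{"dy":-0.01,"jaw":0},{"dy":-0.015,"jaw":0},{"dy":-0.02,"jaw":0},{"dy":-0.02,"jaw":0}]' | python3 -m inch | grep -E 'pos|contact'; python3 - <<'E'
from plant import ctrl
from h import *
r=ctrl.read_camera('top'); a=cv2.resize(r['pixels'][162:256,205:410,::-1],None,fx=3.9,fy=3.9,interpolation=2)
cv2.imwrite('pics/t5.png',a)
E
```

```text
eef_pos: [0.5845, 0.0399, 0.1533]
contact_force: [-0.6, -0.3, -0.6]
```

View pics/t5.png

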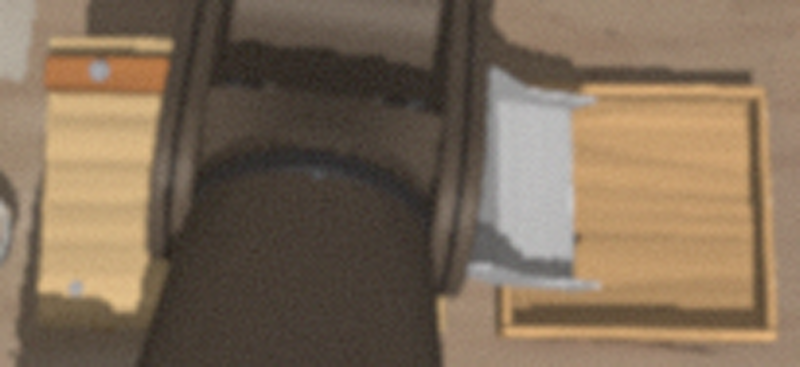

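The arm still hides the tile, and none of it shows on the exposed part of the ledge. By touch its centre should be about 13 mm short of the mouth point, so I'll push on over the edge.

Scaled: -0.02 m / 0.8 = -0.025, -0.016 m / 0.8 = -0.02.

```bash
for i in 1 2 3; do echo '[{"dy":-0.005,"jaw":0},{"dy":-0.01,"jaw":0},{"dy":-0.015,"jaw":0},{"dy":-0.02,"jaw":0},{"dy":-0.025,"jaw":0}]' | python3 -m inch | grep -E 'time|pos|contact'; done; python3 - <<'E'
from plant import ctrl
from h import *
r=ctrl.read_camera('top')
for c in ['top','scene']:
    ctrl.read_camera(c)
    for d in ctrl.mark_of(c,'tile')[:2]: print(c,d['conf'],d['position'].round(3) if hasattr(d['position'],'round') else d['position'])
a=cv2.resize(r['pixels'][162:256,205:410,::-1],None,fx=3.9,fy=3.9,interpolation=2)
cv2.imwrite('pics/t6.png',a)
E
```

```text
time: 11.9
eef_pos: [0.5847, 0.02, 0.1533]
contact_force: [-0.0, 0.6, 0.7]
time: 12.52
eef_pos: [0.5849, 0.0, 0.1532]
contact_force: [0.0, 0.0, 0.2]
time: 13.15
eef_pos: [0.5853, -0.0201, 0.1535]
contact_force: [0.4, -0.1, 0.3]
```

View pics/t6.png

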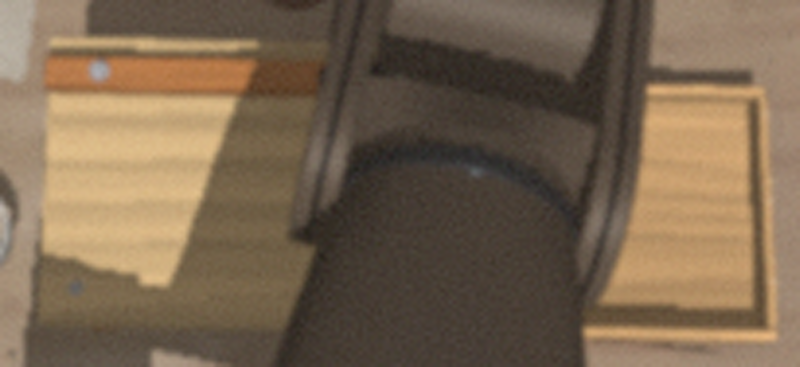

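The tile isn't in view; the arm covers the chute. I'll back off, rise and look.

Scaled: 0.2 m / 0.8 = 0.25, 0.15 m / 0.8 = 0.1875.

```bash
echo '[{"dy":0.0125,"jaw":0},{"dy":0.025,"dz":-0.0375,"jaw":0},{"dy":0.0625,"dz":-0.1,"jaw":0},{"dy":0.125,"dz":-0.125,"jaw":0},{"dy":0.1875,"dz":-0.125,"jaw":0},{"dy":0.25,"dz":-0.125,"jaw":0},{"dy":0.25,"dz":-0.125,"jaw":0},{"dy":0.25,"dz":-0.125,"jaw":0}]' | python3 -m inch | grep -E 'time|pos|contact'; python3 - <<'E'
from plant import ctrl
from h import *
r=ctrl.read_camera('top')
for d in ctrl.mark_of('top','tile')[:2]: print(d['conf'],d['position'])
a=cv2.resize(r['pixels'][162:256,205:410,::-1],None,fx=3.9,fy=3.9,interpolation=2)
cv2.imwrite('pics/t7.png',a)
E
```

```text
time: 14.4
eef_pos: [0.5829, 0.1805, 0.253]
contact_force: [0.1, -0.0, 0.2]
0.79 [0.5896, -0.1878, 0.0037]
```

View pics/t7.png

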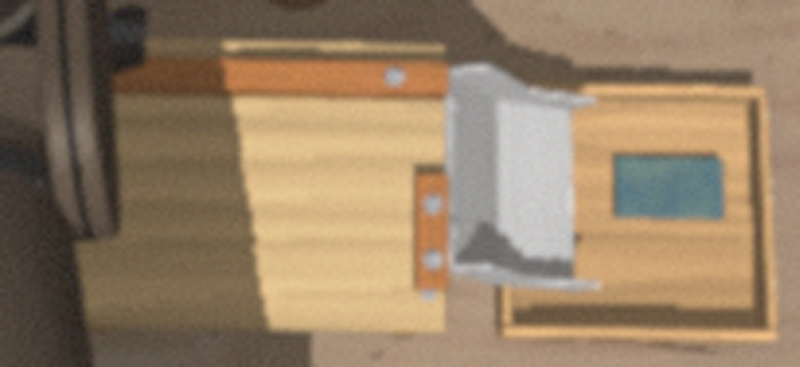

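The tile lies flat in the middle of the tray, at about (668,187), and the robot is clear of everything. I'll hand in.

```bash
python3 -c "
from plant import ctrl
print(ctrl.sign_off())"
```

```text
the job is handed in; nothing more can be done
None
```

The tile was squared against the fence, pushed flat through the mouth and over the edge, and now lies in the tray; the highest force read was about 7 N, the robot stood clear at about 14.5 s, and the job is handed in (no verdict was returned).

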